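# Onions into the crock and a pump of vinegar

## Task

Tip the four small onions out of the wooden trug into the white crock and stand the empty trug back upright on the grey sheet. Then press the pump head of the brown vinegar bottle all the way down and let it spring back up. Leave the crock where it is under the nozzle, and do not disturb the jars and tools lying about.

Things in the scene. Friction and masses are not known exactly. Their poses are not given: they have to be found in the camera images.
- trug: wooden produce carrier, 0.35 kg (0.61 with onions), 198 mm long (x), 142 wide (y), standing left or right of the crock. Origin at the centre of its underside, z up. Flat floor 112 mm long, 6 thick; beyond it both ends flare up at 25 degrees to open pouring edges, so onions stay in while it is level and roll over the lower end when tipped well past 25 degrees (45 empties it). Side walls 46 mm high.
- trug_edge (a point): middle of the trug's pouring edge at its +x end: 100 mm from the centre, 25 mm above the underside, 120 mm wide. The -x end is just the same and pours as well.
- trug_grip (a point): middle of the trug's fixed handle bar (dark wood, held by a steel strap at each side), 130 mm above the underside, over its centre. The bar is 20 mm thick along the trug's x (the way to pinch it), 18 mm high and runs 142 mm along y; 65 mm free below it down to the onions. Axes as the trug's.
- onion1: small yellow-brown onion, a hard ball of 50 mm diameter, 65 g, lying in the trug at the start. Origin at its centre.
- onion2: small yellow-brown onion, a hard ball of 50 mm diameter, 65 g, lying in the trug at the start. Origin at its centre.
- onion3: small yellow-brown onion, a hard ball of 50 mm diameter, 65 g, lying in the trug at the start. Origin at its centre.
- onion4: small yellow-brown onion, a hard ball of 50 mm diameter, 65 g, lying in the trug at the start. Origin at its centre.
- crock: white ceramic crock with a thin blue line, loose but heavy (2.2 kg), 200 mm outer diameter, 140 mm high, wall 9 mm (mouth 180 mm wide), floor 12 mm thick. Origin at the centre of its underside, z up. Stands in front of the bottle, with the pump's nozzle over the part of its mouth nearest the bottle.
- crock_rim (a point): centre of the crock's mouth, level with the rim (140 mm above its underside).
- bottle: brown vinegar bottle, 110 mm diameter, clamped in a steel holder with a 150 x 150 mm base plate that is screwed down: it cannot move. Origin at the centre of the base plate's underside on the bottle's axis; z up, -x is the way the nozzle points (towards the crock). Bottle with collar 234 mm high, the pump head stands above it.
- pump_top (a point): centre of the top face of the black pump head: a flat round pad of 52 mm diameter, 290 mm above the sheet when up, on the bottle's axis. It moves with the pump.
- pump_nozzle (a point): mouth of the nozzle, a 13 mm thick spout that leaves the pump head level at 268 mm height and bends down 110 mm in front of the bottle's axis to 212 mm height; it moves down with the head.
- pump (a joint): stroke of the pump head in m: 0 up, 0.022 fully down, straight down. Its spring pushes back with about 4 N at the top and 10 N at the bottom and lifts it again when let go.
- jar1: empty open glass jar standing on the black draining mat (6 mm thick, on the side of the crock away from the trug), 68 mm diameter, 112 mm high. Origin at the centre of its underside. To be left alone.
- jar2: empty open glass jar standing on the black draining mat (6 mm thick, on the side of the crock away from the trug), 68 mm diameter, 112 mm high. Origin at the centre of its underside. To be left alone.
- jar3: empty open glass jar standing on the black draining mat (6 mm thick, on the side of the crock away from the trug), 68 mm diameter, 112 mm high. Origin at the centre of its underside. To be left alone.
- opener: spring-loaded jar opener with red grips, 190 x 75 mm, 18 mm high, lying flat. Origin near its middle. To be left alone.
- lifter: steel lid lifter with a black handle, 205 x 34 mm, 15 mm high, lying flat. Origin near its middle. To be left alone.
- tongs: wooden jar tongs, 225 x 95 mm, 16 mm high, lying flat. Origin near the middle. To be left alone.
There are look-alikes about, which are no part of the job. What is shaped like the crock but turquoise is not meant.

How it is judged (in metres and radians):
On the way, in this order (a step that is already met when the one before it is completed fails the run):
1. the trug is tipped over the crock (angle between trug's own z axis and vertical above 0.35 rad and horizontal distance between trug and crock below 0.25 m and height (world z) of trug above 0.08 m).
2. all four onions are in the crock (horizontal distance between each of onion1, onion2, onion3, onion4 and crock below 0.088 m and z of each of onion1, onion2, onion3, onion4 in the frame of crock below 0.115 m), for 0.2 s.
3. the trug stands upright on the sheet, let go (height (world z) of trug below 0.02 m and angle between trug's own z axis and vertical below 0.12 rad and contact force between the fingers and trug below 0.2 N), for 0.2 s.
4. the pump head is pressed all the way down (at least 18 of its 22 mm), with the onions in the crock (all of step 2 and value of joint pump above 0.018 m), for 0.05 s.
At the end, for the whole second after the job is handed in: All four onions lie in the crock (centres below its rim), the trug stands upright (within 7 degrees) and still on the sheet, the pump head is back up (within 3 mm), and the crock still stands under the nozzle (all of step 2 and height (world z) of trug below 0.02 m and angle between trug's own z axis and vertical below 0.12 rad and value of joint pump below 0.003 m and linear speed of each of trug, crock below 0.02 m/s and horizontal distance between pump_nozzle and crock below 0.088 m); the robot touches nothing.
It fails at once if the pump is worked (more than 12 mm) before all the onions are in the crock (value of joint pump above 0.012 m and not (horizontal distance between each of onion1, onion2, onion3, onion4 and crock below 0.088 m and z of each of onion1, onion2, onion3, onion4 in the frame of crock below 0.115 m)).
It fails at once if the crock is shifted by more than 25 mm or tipped (distance of crock from where it was at the start of the episode above 0.025 m or angle between crock's own z axis and vertical above 0.2 rad).
It fails at once if a jar is shifted by more than 30 mm or knocked over (distance of any of jar1, jar2, jar3 from where it was at the start of the episode above 0.03 m or angle between any of jar1, jar2, jar3's own z axis and vertical above 0.4 rad).
It fails at once if a jar tool is shifted by more than 40 mm (distance of any of opener, lifter, tongs from where it was at the start of the episode above 0.04 m).
It also fails if it takes over 72 s, if anything falls off the work surface, if the arm or the gripper's body presses on something with over 40 N, if the wrist force passes 120 N, or if a joint passes its speed limit or range.

## Robot

A 7-joint arm with a two-finger parallel gripper is mounted at the origin on the work surface. World frame = base frame: x ahead of the robot, y to its left, z up, the work surface at z = 0. Lengths are in m, angles in degrees, forces in N, time in s.
With the tool pointing down it reaches from about 0.425 to 0.95 m from the base axis. Payload 4.7 kg.
Tool frame: the origin (TCP) lies at the very end of the fingers, on their centre line; the grasp point (between the pads) lies 19 mm behind it (manip.grasp_offset is the distance from the TCP to the grasp point, in m); z points along the fingers, y is the line along which they close (so a half turn about z gives the same grasp; the last joint's range is limited). The gripper opens to 85 mm and grips with 20 to 120 N. Pads are 22 mm wide; open, the fingers measure 114 mm over their backs; the gripper's body (76 mm by 85 mm) begins 54 mm behind the grasp point. The pads swing forward as they close: fully open they stand 13 mm farther back than shut.
Start: joints at [-75.682, 26.849, -2.785, 87.806, 1.381, 65.374, -4.715], TCP at [0.186, 0.649, 0.231] pointing down, gripper open.
Joint ranges: [-148.3, 148.3], [-19.14, 114.17], [-79.39, 73.82], [5.75, 140.21], [-59.74, 239.74], [12.07, 113.84], [-152.46, 152.46]. Speed limits (degrees/s): [147.25, 147.25, 180, 180, 180, 180, 180].

## Interface

Orientations are given as [roll, pitch, yaw] about the fixed x, y, z axes, in that order (R = Rz(yaw) Ry(pitch) Rx(roll)).
In Python, from plant import manip gives the robot as it stands. Calls block until the motion is done:
- manip.goto(position, orientation): joint-space move of the TCP to a pose.
- manip.line_to(position, ori=None, feed=0.15, until_force=None): straight line of the TCP; ori=None keeps the orientation; feed is the mean speed in m/s. With until_force (N) it stops when the force on the tool has changed by that much, and returns True; else False.
- manip.move_joints(angles): joint-space move.
- manip.release() and manip.close_gripper(squeeze=None): open the fingers fully, or close them until they stop; squeeze is the grip in N (None keeps the last).
- manip.sleep(seconds).
- manip.inverse_kinematics(position, orientation): joint angles nearest the present ones, or None.
- manip.state(): the state.
- manip.capture(name): name is "scene" or "side" or "wrist"; returns the picture (420x560x3 uint8, red, green, blue); there is no depth.
- manip.get_calibration(name): a dict with "camera_matrix" (3x3 intrinsics, pixels), "k1" (the pictures are not rectified: a ray, as slopes to the right and down, at radius r is drawn at 1 + k1 r^2 times it, then the intrinsics apply), "world_from_camera" (4x4, takes a point from camera to world coordinates). Camera axes: x right, y down, z forward; pixel columns grow to the right and rows downward; lengths in m; the calibration is good to about 2 mm. A picture is of the moment at which its call begins: read the wrist's pose just before it. get_calibration takes no time and is no camera call; for the wrist camera it gives the pose at the moment of the call.
A pose or a line that the arm cannot do raises manip.MotionError and nothing moves.
- manip.hand_in(): hands the job in; it is judged then, once.
The state is a dict: "time_s": time; "q": joint angles; "joint_vel": joint speeds; "joint_torque": joint torques, N m; "ee_pos": TCP position; "tool_rot": TCP orientation; "force": force on the tool from outside, world axes, zero at the start; "torque": the same for the moment, N m; "width": opening from 0.0 (shut) to 1.0 (fully open); "finger_force": force on a finger pad.
Only numpy, scipy, OpenCV 4.12 (cv2) and the standard library are available. Lean on these libraries where they do the work, as an engineer would, in place of code of your own. Each camera call takes 0.05 s, during which the arm holds its last target. There are 200 camera calls.

## Working session

There is one attempt and no reset: what is moved stays moved. The work goes in short steps, each a Python script; the robot and the scene stay as the last script left them, time stands still between calls to the robot, and variables do not carry over. Pictures are saved under pics/ and viewed, at most 11 in all, crops included, and the job is handed in when it is done.

```bash
mkdir -p pics; ls
python3 - <<'E'
from plant import manip
import cv2, numpy as np
for n in ["scene","side"]:
    im=manip.capture(n); cv2.imwrite(f"pics/{n}0.png",cv2.cvtColor(im,cv2.COLOR_RGB2BGR))
    c=manip.get_calibration(n); print(n,np.round(c["camera_matrix"],1).tolist(),c["k1"],np.round(c["world_from_camera"],3).tolist())
a=cv2.imread("pics/scene0.png");b=cv2.imread("pics/side0.png")
print(manip.state())
E
```

```text
pics
scene [[495.9, 0.0, 287.1], [0.0, 495.9, 196.6], [0.0, 0.0, 1.0]] 0.05567409922115359 [[-0.842, 0.431, -0.325, 0.956], [0.539, 0.685, -0.49, 0.674], [0.012, -0.588, -0.809, 1.298], [0.0, 0.0, 0.0, 1.0]]
side [[497.6, 0.0, 282.9], [0.0, 497.6, 212.9], [0.0, 0.0, 1.0]] -0.16384405303808222 [[-0.874, -0.247, 0.418, 0.003], [-0.485, 0.46, -0.744, 0.911], [-0.008, -0.853, -0.522, 0.843], [0.0, 0.0, 0.0, 1.0]]
{'time_s': 0.1, 'q': array([-75.68360897,  26.89297762,  -2.78385772,  87.86676809,
         1.38168877,  65.37540856,  -4.71563612]), 'joint_vel': array([ 0.00184248, -0.03011452,  0.04952554, -0.20080927,  0.01711454,
        0.05314931, -0.02358198]), 'joint_torque': array([ 1.21051304e-03, -5.11513352e+01, -4.66825697e-02, -2.38390964e+01,
        1.07771149e-02,  4.41739656e-03,  1.41568830e-05]), 'ee_pos': array([0.18559166, 0.64843871, 0.23036372]), 'tool_rot': array([-1.79898528e+02,  4.53295004e-03,  1.64029199e+02]), 'force': array([ 0.44606439, -0.96874836, -0.16882212]), 'torque': array([-0.03343309,  0.00869044, -0.00314708]), 'finger_force': 0.0, 'width': 1.0011519042209873}
```

View pics/scene0.png

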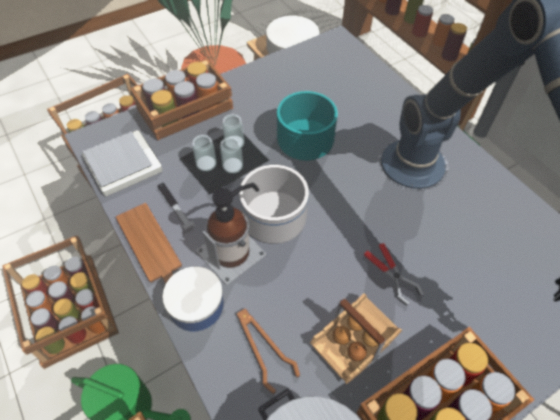

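View pics/side0.png

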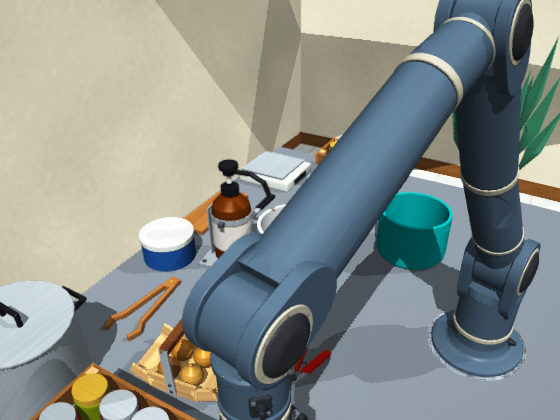

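Scene: the white crock is at (275,203), with the bottle and pump at (225,200–240). The trug with onions is at (355,335). Look-alikes are the turquoise pot (307,125), the white/blue tub (193,296) and a jar crate (445,385). In the side view the arm covers the crock and trug, so I'll move it off and use crops.

```bash
cat > h.py <<'E'
from plant import manip
import cv2, numpy as np
def ray(c,px):
    K=np.array(c["camera_matrix"]);T=np.array(c["world_from_camera"])
    u=cv2.undistortPoints(np.array([[px]],float),K,np.array([c["k1"],0,0,0.]))[0,0]
    return T[:3,3],T[:3,:3]@np.array([u[0],u[1],1.])
def at_z(c,px,z):
    o,d=ray(c,px); return o+d*(z-o[2])/d[2]
def tri(obs):
    A=np.zeros((3,3));b=np.zeros(3)
    for c,px in obs:
        o,d=ray(c,px);d=d/np.linalg.norm(d);P=np.eye(3)-np.outer(d,d);A+=P;b+=P@o
    X=np.linalg.solve(A,b)
    return X,[round(1000*float(np.linalg.norm(np.cross(X-ray(c,p)[0],ray(c,p)[1]/np.linalg.norm(ray(c,p)[1])))),1) for c,p in obs]
def proj(c,X):
    K=np.array(c["camera_matrix"]);W=np.linalg.inv(np.array(c["world_from_camera"]))
    r=cv2.Rodrigues(W[:3,:3])[0]
    return cv2.projectPoints(np.array([X],float),r,W[:3,3],K,np.array([c["k1"],0,0,0.]))[0][0,0]
def crop(im,x0,y0,x1,y1,k,name):
    cv2.imwrite(name,cv2.cvtColor(cv2.resize(im[y0:y1,x0:x1],None,fx=k,fy=k,interpolation=cv2.INTER_CUBIC),cv2.COLOR_RGB2BGR))
E
python3 - <<'E'
from h import *
c=manip.get_calibration("scene")
for n,p,z in [("trug",(356,337),0.03),("bar_a",(343,303),.13),("bar_b",(382,338),.13),("crock",(275,185),.14),("crockbase",(275,215),0),("pump",(223,200),.29),("bottlebase",(232,250),0),("tub",(193,290),.08),("opener",(393,272),0.01),("tongs",(270,345),.01),("lifter",(178,205),.01),("j1",(233,145),.06),("turq",(307,115),.12),("crate corner",(362,405),.1),("crate",(470,335),.1),("pot",(320,400),.1)]:
    print(n,np.round(at_z(c,p,z)[:2],3))
print(proj(c,[.186,.649,.231]))
crop(manip.capture("scene"),170,170,430,365,3,"pics/s1.png")
q=manip.state()["q"]; print(q, manip.get_calibration("wrist")["world_from_camera"].round(2).tolist() if hasattr(manip.get_calibration("wrist")["world_from_camera"],'round') else manip.get_calibration("wrist"))
E
```

```text
trug [0.539 0.384]
bar_a [0.546 0.32 ]
bar_b [0.52  0.442]
crock [ 0.498 -0.081]
crockbase [ 0.505 -0.072]
pump [ 0.692 -0.013]
bottlebase [ 0.681 -0.033]
tub [0.844 0.062]
opener [0.325 0.284]
tongs [0.736 0.276]
lifter [ 0.748 -0.261]
j1 [ 0.497 -0.35 ]
turq [ 0.245 -0.287]
crate corner [0.646 0.532]
crate [0.32  0.545]
pot [0.721 0.473]
[566.74221362 321.70608414]
[-75.68244334  26.88736852  -2.78327053  87.85663658   1.38166553
  65.37509837  -4.7140186 ] [[0.28, 0.92, 0.29, 0.11], [0.96, -0.26, -0.09, 0.67], [-0.0, 0.3, -0.95, 0.37], [0.0, 0.0, 0.0, 1.0]]
```

View pics/s1.png

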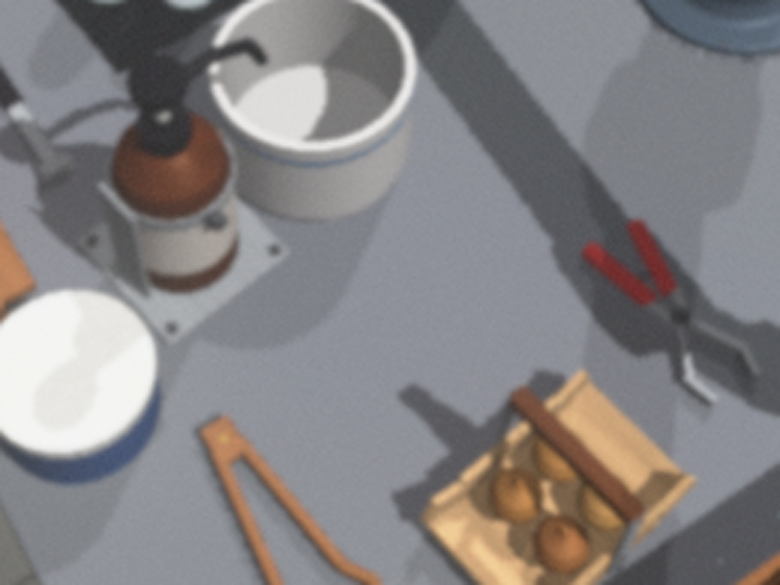

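The crop confirms the choice: white crock with blue line and the nozzle over its mouth, and trug with four onions, bar from about (343,303) to (382,338) in full-picture pixels. The turquoise pot and the tub are rejected. Next come wrist views and a reach check.

Run:
```python
from h import *
import pickle
from scipy.spatial.transform import Rotation as R
def rep(n,p,o): 
    q=manip.inverse_kinematics(p,o); print(n,o,None if q is None else np.round(q))
for psi in (102,-78): rep("pick",[.535,.38,.11],[180,0,psi])
for psi in (16,196,-164):
  for th in (0,48):
    # tilt about axis perpendicular to pour dir
    pd=np.array([.27,-.96,0]);pd/=np.linalg.norm(pd);ax=np.cross([0,0,1],pd)
    M=R.from_rotvec(np.radians(th)*ax)*R.from_euler("xyz",[180,0,psi],degrees=True)
    rep("pour",[.48,-.03,.31],M.as_euler("xyz",degrees=True).round(1).tolist())
for psi in (16,106,-164,-74): rep("pump",[.69,-.02,.27],[180,0,psi])
p=manip.state()["ee_pos"]
manip.line_to([p[0],p[1],.45])
out={}
def snap(k,n):
    out[k]=(manip.get_calibration(n),manip.capture(n))
manip.goto([.53,.30,.47],[180,0,102]); manip.sleep(.3); snap("w1","wrist")
manip.goto([.50,.10,.47],[180,0,102]); manip.sleep(.3); snap("w2","wrist"); 
manip.goto([.45,.30,.50],[180,0,12]); manip.sleep(.3); snap("w3","wrist");snap("scene","scene");snap("side","side")
pickle.dump(out,open("o.pkl","wb"))
g=np.vstack([np.hstack([out["w1"][1],out["w2"][1]]),np.hstack([out["w3"][1],out["side"][1]])])
cv2.imwrite("pics/g.png",cv2.cvtColor(cv2.resize(g,(800,600),interpolation=cv2.INTER_AREA),cv2.COLOR_RGB2BGR))
print(manip.state()["time_s"])
```

```text
pick [180, 0, 102] [-49.  32.  15.  98. -10.  51. -19.]
pick [180, 0, -78] [-24.  34. -22.  96.  15.  53. 141.]
pour [180.0, 0.0, 16.0] [-48.   5.  51. 109.  -4.  68. -70.]
pour [-132.0, -0.2, 15.9] [ -9.  24.  40. 102. -45. 101. -32.]
pour [-180.0, 0.0, -164.0] [-35.   4.  36. 109.  -3.  68. 108.]
pour [132.0, 0.2, -164.1] [ 54.  28. -46.  99. -24.  84. 121.]
pour [180.0, 0.0, -164.0] [-35.   4.  36. 109.  -3.  68. 108.]
pour [132.0, 0.2, -164.1] [ 54.  28. -46.  99. -24.  84. 121.]
pump [180, 0, 16] [-30.  32.  44.  85. -22.  73. -57.]
pump [180, 0, 106] [-26.  30.  37.  84. -18.  72.  29.]
pump [180, 0, -164] [-18.  28.  24.  84. -12.  71. 114.]
pump [180, 0, -74] [ -39.   39.   64.   85.  -35.   78. -137.]
7.2167
```

View pics/g.png

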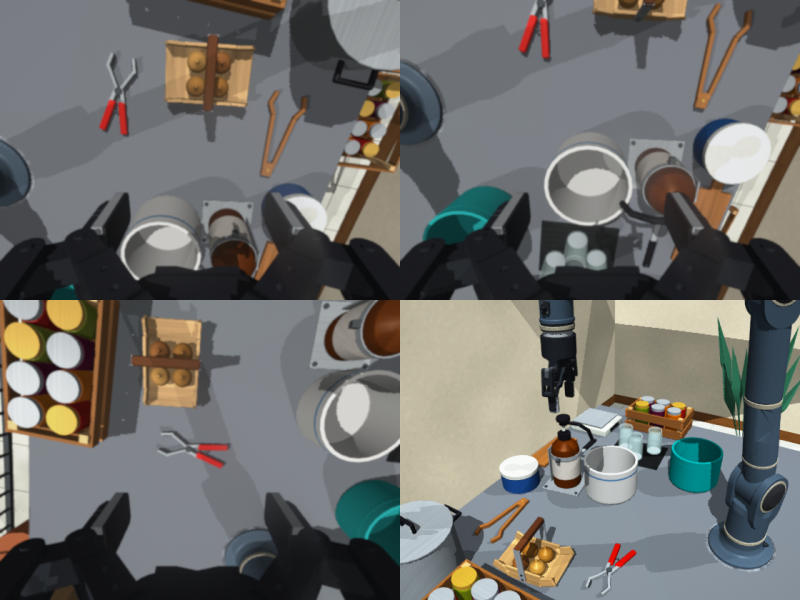

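The sheet shows: top left (w1) the trug with bar ends near (212,37) and (210,110); top right (w2) the crock rim near (588,178) with the bottle to its right; bottom left (w3) trug and opener; bottom right the side view, now unobstructed, with the pump pad near (563,420). I'll enlarge the parts needed for triangulation.

Run:
```python
from h import *
import pickle
o=pickle.load(open("o.pkl","rb"))
def cr(k,x,y): # 133x100 px window x3
    return cv2.resize(o[k][1][y:y+100,x:x+133],(399,300),interpolation=cv2.INTER_CUBIC)
g=np.vstack([np.hstack([cr("w1",225,45),cr("w3",175,20)]),np.hstack([cr("side",130,290),cr("side",200,150)])])
cv2.imwrite("pics/g2.png",cv2.cvtColor(g,cv2.COLOR_RGB2BGR))
g=np.vstack([np.hstack([cr("scene",170,160),cr("scene",310,285)]),np.hstack([cr("side",260,190),cr("w2",300,220)])])
cv2.imwrite("pics/g3.png",cv2.cvtColor(g,cv2.COLOR_RGB2BGR))
```

```text
(no output)
```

View pics/g2.png

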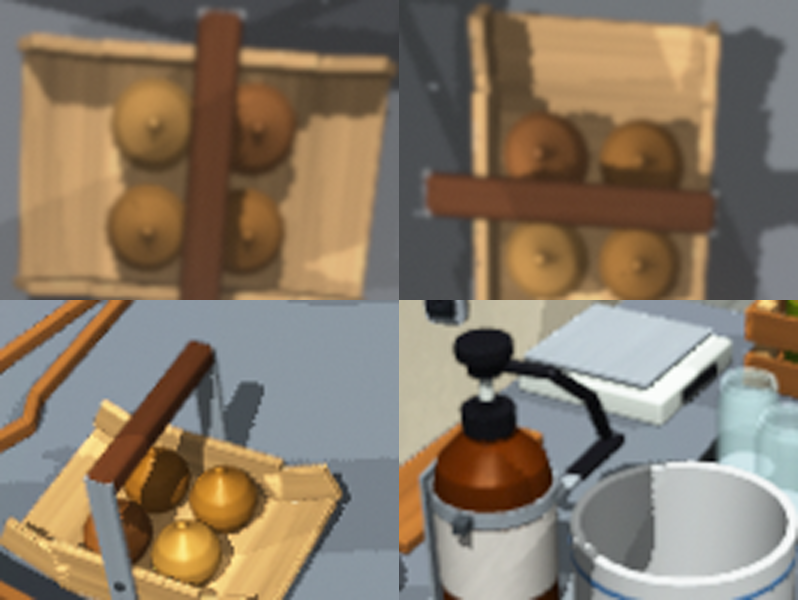

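View pics/g3.png

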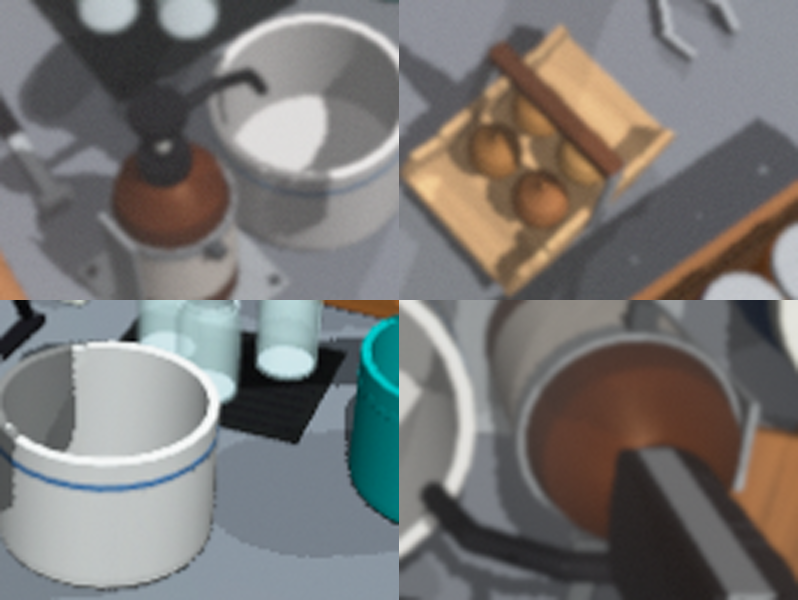

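```bash
cat > fit.py <<'E'
from h import *
import pickle
o=pickle.load(open("o.pkl","rb")); C={k:v[0] for k,v in o.items()}
from scipy.optimize import least_squares
def show(n,obs):
    X,r=tri([(C[k],p) for k,p in obs]); print(n,X.round(4),r); return X
a=show("bar+y",[("w3",(185.3,84.3)),("side",(163,349.3)),("scene",(381.3,340))])
b=show("bar-y",[("w3",(279.7,90)),("side",(197.7,305.7)),("scene",(342.7,301))])
show("w1 +y",[("w1",(298.3,49.3)),("side",(163,349.3)),("scene",(381.3,340))])
m=(a+b)/2; d=a-b; print("mid",m.round(4),"len",np.linalg.norm(d),"yaw",np.degrees(np.arctan2(-d[0],d[1])))
show("pump",[("side",(228,164.3)),("scene",(221.7,195))])
show("onion-check",[("w1",(276,87)),("w3",(223,106))])
# crock rim ellipse by image extremes (umin,umax,vmin,vmax)
O={"side":[259.7,333.3,203.7,245],"scene":[240.3,308.3,165.5,220.7]}
t=np.linspace(0,2*np.pi,361)
def rim(k,x,y,z,r):
    P=np.c_[x+r*np.cos(t),y+r*np.sin(t),0*t+z]
    p=np.array([proj(C[k],q) for q in P]); return p
def f(v):
    e=[]
    for k,w in O.items():
        p=rim(k,v[0],v[1],v[2],.1); e+=[p[:,0].min()-w[0],p[:,0].max()-w[1],p[:,1].min()-w[2],p[:,1].max()-w[3]]
    return np.array(e)
s=least_squares(f,[.5,-.08,.14]); print("crock",s.x.round(4),s.fun.round(1))
E
python3 fit.py
```

```text
bar+y [0.5275 0.4491 0.1373] [1.7, 1.2, 2.4]
bar-y [0.5466 0.3157 0.1347] [2.5, 1.5, 1.9]
w1 +y [0.5275 0.4497 0.1378] [2.5, 1.2, 3.0]
mid [0.5371 0.3824 0.136 ] len 0.13481424408126672 yaw 8.135019865975746
pump [ 0.688  -0.0278  0.2868] [2.2, 2.2]
onion-check [0.5074 0.4047 0.0588] [0.3, 0.3]
crock [ 0.511  -0.0653  0.1368] [-1.7  0.9  0.6  0.5 -0.5  0.2 -0.7 -0.8]
```

Run:
```python
from h import *
manip.goto([.537,.3825,.20],[180,0,98.3]); manip.line_to([.537,.3825,.110],feed=.12)
manip.close_gripper(squeeze=100); s=manip.state(); print("grip",s["width"],s["finger_force"])
f0=s["force"]; manip.line_to([.537,.3825,.25],feed=.12); s=manip.state()
print(s["width"],s["finger_force"],(s["force"]-f0).round(2),s["torque"].round(2),s["time_s"])
G=np.array([.458,.077,.34])
print(manip.inverse_kinematics([.458,.077,.32],[180,0,12]))
cv2.imwrite("pics/lift.png",cv2.cvtColor(manip.capture("side"),cv2.COLOR_RGB2BGR))
```

```text
grip 0.21451726858333353 97.68252968788147
0.21109762702083856 97.82769083976746 [-3.66 -0.17 -8.25] [-0.04 -0.01 -0.01] 11.4083
[-45.49760418   1.58652313  31.95584035 109.47393875  -0.89826172
  69.18220868 -91.23236547]
```

View pics/lift.png

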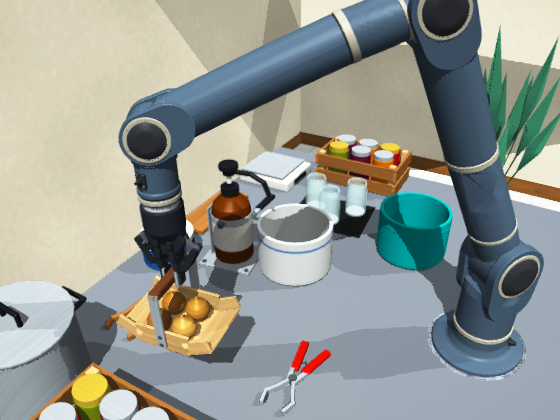

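The trug hangs level from the gripper at (180,310) with all four onions in it. Next I carry it over and tip it about its pouring edge.

```bash
cat > pour.py <<'E'
from h import *
from scipy.spatial.transform import Rotation as R
crock=np.array([.511,-.0653,0]); ax=np.array([.688,-.028,0])-crock; ax/=np.linalg.norm(ax)
u=np.array([ax[1],-ax[0],0]); psi=np.degrees(np.arctan2(u[0],-u[1]))
E0=crock-.022*ax
def pose(th,ue=-.05,ze=.19):
    t=np.radians(th);z=np.array([0,0,1.])
    G=E0+u*(ue-.1*np.cos(t)+.105*np.sin(t))+z*(ze+.1*np.sin(t)+.105*np.cos(t))
    M=R.from_rotvec(t*np.cross(z,u))*R.from_euler("xyz",[180,0,psi],degrees=True)
    return G+.019*M.as_matrix()[:,2],M.as_euler("xyz",degrees=True)
E
python3 - <<'E'
from pour import *
print(psi,*pose(0),*pose(48))
p,o=pose(0,ze=.22,ue=-.07); manip.goto([.47,.25,p[2]],[180,0,55]); manip.goto(p,o)
im=manip.capture("scene")
try:
    for th in (10,20): manip.line_to(*pose(th),feed=.06)
    for th in (27,34,41,48): manip.line_to(*pose(th),feed=.03)
except manip.MotionError as e: print("ERR",th,e)
manip.sleep(.8)
print(manip.state()["time_s"],manip.state()["width"])
im=np.hstack([manip.capture("scene"),manip.capture("side")])
cv2.imwrite("pics/p1.png",cv2.cvtColor(cv2.resize(im[:, :],(800,300),interpolation=cv2.INTER_AREA),cv2.COLOR_RGB2BGR))
E
```

```text
11.90007739078341 [0.45854198 0.07693978 0.276     ] [180.           0.          11.90007739] [ 0.47854338 -0.01797301  0.32185971] [-132.            0.           11.90007739]
17.7167 0.21654414093147542
```

View pics/p1.png

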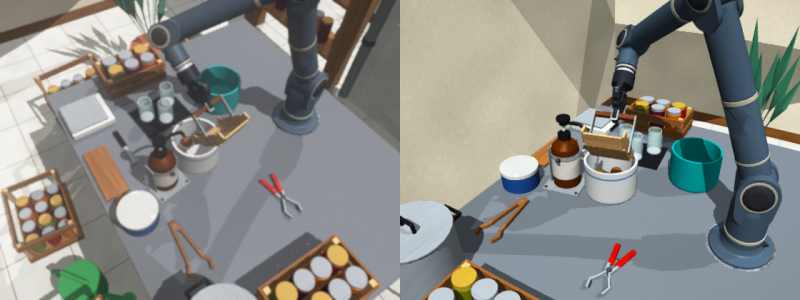

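The trug is tipped over the crock and onions show in the mouth (scene ~(190,140), side ~(613,170)). I'll level it, back off and check.

Run:
```python
from pour import *
for th,z in ((30,.20),(0,.24)): manip.line_to(*pose(th,ue=-.06,ze=z),feed=.1)
manip.goto([.47,.25,.32],[180,0,55]); manip.goto([.537,.3825,.22],[180,0,98.3])
print(manip.state()["time_s"],manip.state()["width"])
a=manip.capture("side");b=manip.capture("scene")
r=lambda im,x,y:cv2.resize(im[y:y+150,x:x+200],(400,300),interpolation=cv2.INTER_CUBIC)
cv2.imwrite("pics/p2.png",cv2.cvtColor(np.vstack([np.hstack([r(a,100,230),r(a,220,150)]),np.hstack([r(b,300,230),r(b,200,120)])]),cv2.COLOR_RGB2BGR))
```

```text
20.65 0.21791428608796537
```

View pics/p2.png

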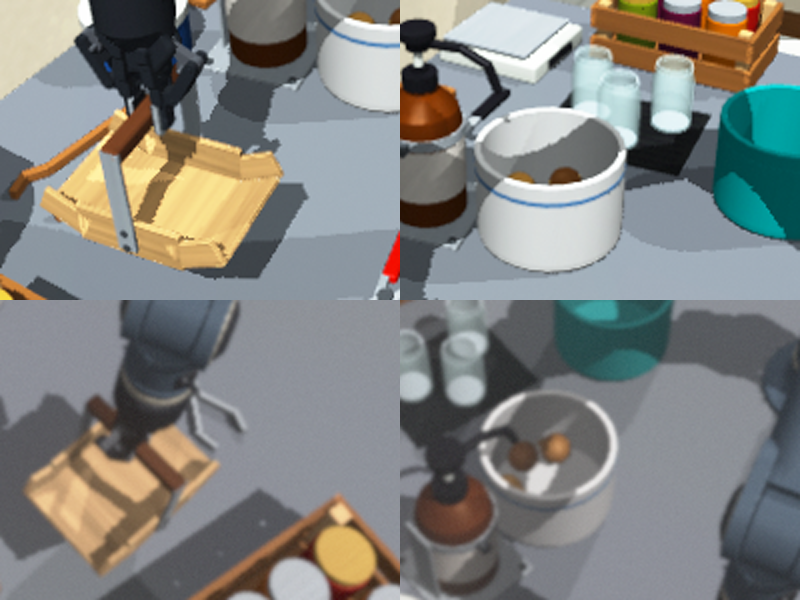

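The trug is empty. Three onions show in the crock, and the fourth is probably behind its near wall. I'll set the trug down, then check with the wrist camera on the way to the pump.

Run:
```python
from pour import *
manip.line_to([.537,.3825,.125],feed=.12)
print(manip.line_to([.537,.3825,.105],feed=.02,until_force=4), manip.state()["ee_pos"])
manip.release(); manip.sleep(.2); manip.line_to([.537,.3825,.25],feed=.12)
manip.goto([.50,.10,.47],[180,0,102]); manip.sleep(.2)
w=manip.capture("wrist"); s=manip.capture("side")
r=lambda im,x,y:cv2.resize(im[y:y+150,x:x+200],(400,300),interpolation=cv2.INTER_CUBIC)
cv2.imwrite("pics/p3.png",cv2.cvtColor(np.hstack([r(w,170,170),r(s,100,230)]),cv2.COLOR_RGB2BGR))
manip.close_gripper(squeeze=40); print(manip.state()["time_s"])
```

```text
True [0.53715852 0.38241878 0.1103099 ]
27.0167
```

View pics/p3.png

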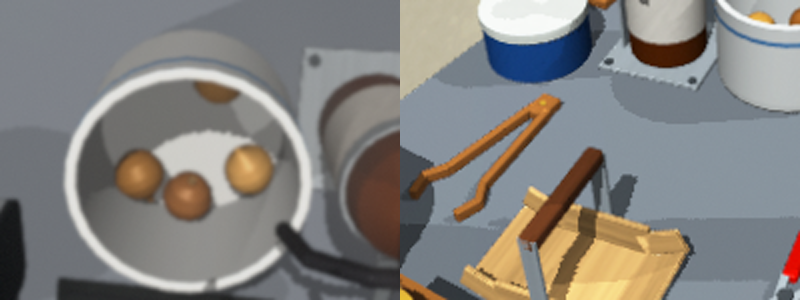

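All four onions are in the crock (the fourth is at (217,90) in the crop) and the trug stands upright. Now I press the pump.

Run:
```python
from pour import *
P=[.688,-.028]
manip.goto([*P,.34],[180,0,102]); manip.sleep(.3); f0=manip.state()["force"]
c=manip.line_to([*P,.275],feed=.03,until_force=3); z1=manip.state()["ee_pos"][2]; print("touch",c,z1)
h=manip.line_to([*P,z1-.026],feed=.02,until_force=16); s=manip.state(); print("bottom",h,s["ee_pos"],(s["force"]-f0).round(1))
manip.sleep(.3); s=manip.state(); print((s["force"]-f0).round(1),s["ee_pos"][2])
im=manip.capture("side")
manip.line_to([*P,.36],feed=.08); manip.sleep(.5)
im2=manip.capture("side"); s=manip.state(); print((s["force"]-f0).round(1),s["time_s"])
r=lambda im:cv2.resize(im[130:280,190:390],(400,300),interpolation=cv2.INTER_CUBIC)
cv2.imwrite("pics/p4.png",cv2.cvtColor(np.hstack([r(im),r(im2)]),cv2.COLOR_RGB2BGR))
```

```text
touch True 0.2878273202913631
bottom True [ 0.68808464 -0.02796878  0.26913337] [-1.9  1.1  9.6]
[-1.7  2.   9.3] 0.26956995731574684
[0.1 0.1 0. ] 33.0667
```

View pics/p4.png

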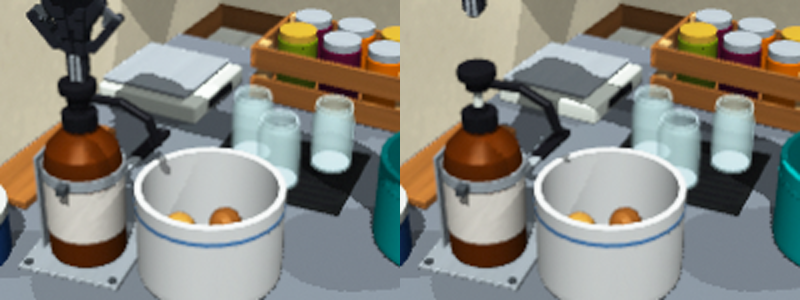

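The head went down about 20 mm and sprang back. To be sure of the full stroke, I'll press once more onto the stop.

Run:
```python
from pour import *
P=[.688,-.028]; f0=manip.state()["force"]
manip.line_to([*P,.30],feed=.08)
h=manip.line_to([*P,.264],feed=.02,until_force=26); manip.sleep(.3); s=manip.state(); print(h,s["ee_pos"][2],(s["force"]-f0).round(1))
manip.line_to([*P,.40],feed=.08); manip.sleep(1)
s=manip.state();print((s["force"]-f0).round(1),s["time_s"])
print(manip.hand_in())
```

```text
False 0.2680631329622524 [-5.9  0.8 18.3]
[-0.2 -0.3  0.7] 39.0667
the job is handed in; nothing more can be done
None
```

The job is handed in at about 39 s on the robot's clock: all four onions are in the white crock, the empty trug stands upright on the sheet, and the pump was pressed onto its stop (twice). It was seen to spring back up after the first press. I don't have the judge's result.

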